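Mark two faces of a milled block in a spring-bar jig

ROBOT

A 6-joint arm with a two-finger parallel gripper is mounted at the origin on the work surface. World frame = base frame: x ahead of the robot, y to its left, z up, the work surface at z = 0. Lengths are in m, angles in rad, forces in N, time in s.
With the tool pointing down it reaches from about 0.3 to 0.85 m from the base axis. Payload 5.4 kg.
Tool frame: the origin (TCP) lies on the centre line of the jaws, within the pads' length; the fingertips stand 14 mm ahead of it and the grasp point (between the pads) lies 5 mm behind it (r.finger_overhang is the distance from the TCP to the fingertips, in m); z points along the fingers, y is the line along which they close (so a half turn about z gives the same grasp; the last joint's range is limited). The gripper opens to 85 mm and grips with 20 to 120 N. Pads are 22 mm wide; open, the fingers measure 114 mm over their backs; the gripper's body (76 mm by 85 mm) begins 54 mm behind the grasp point. The pads swing forward as they close: fully open they stand 13 mm farther back than shut.
Start: joints at [0.935, 0.158, 1.597, -0, 1.386, -0.21], TCP at [0.238, 0.524, 0.245] pointing down, gripper open.
Joint ranges: [-2.91, 2.91], [-0.94, 2.29], [0.18, 2.7], [-1.29, 4.43], [0.17, 2.64], [-3, 3]. Speed limits (rad/s): [2.57, 2.57, 3.14, 3.14, 3.14, 3.14].

INTERFACE

Orientations are given as [roll, pitch, yaw] about the fixed x, y, z axes, in that order (R = Rz(yaw) Ry(pitch) Rx(roll)).
In Python, from bench import r gives the robot as it stands. The module is installed in compiled form; this text tells all that it offers.
- The arm moves only by the tool drive_tool, never from a script. Its argument "motion" is a list of rows, each a list of 6 numbers: the shift along the tool's x, y, z in m, then the turn, a rotation vector about the tool's x, y, z in rad. A call has 1 to 20 rows; each row shifts and turns the commanded pose from where the row before left it, along the tool's axes as they then stand; what a row does not reach is not made up. A row lasts 1/10 s, in which the tool goes at most 50 mm and 8.59 degrees, less where a joint would pass 70% of its speed; a pose out of reach is approached as far as the arm can. A call with a gripper value outside its range is refused whole. "fingers" is the opening in per cent of the stroke, from 0 (shut) to 100 (fully open), set as the call begins (left out, the last holds). The fingers move at their own pace and stop on an object; "force" is the grip in N (left out, the last holds). Time passes only in rows, so rows that do not move let the fingers close. It gives the time, the measured TCP pose, the force, the opening and the grip force at its end, in the units of the state.
- r.get_state(): the state, without advancing time (a new reading comes with each control period).
- r.read_camera(name): name is "scene" or "side" or "wrist"; returns a dict with "frame" (480x640x3 uint8, blue, green, red), "K" (3x3 intrinsics, pixels), "R" (3x3) and "t" (3): a world point X has camera coordinates R X + t; the wrist camera has in their place "hand_eye" (4x4, takes a point from camera to tool coordinates, whose origin is the TCP and whose axes are the flange's). Camera axes: x right, y down, z forward; pixel columns grow to the right and rows downward; lengths in m; the calibration is good to about 2 mm. A picture is of the moment at which its call begins: read the wrist's pose just before it. There is no depth.
- r.job_done(): hands the job in; it is judged then, once.
The state is a dict: "clock": time; "q": joint angles; "joint_vel": joint speeds; "joint_efforts": joint torques, N m; "position": TCP position; "tool_rot": TCP orientation; "force": force on the tool from outside, world axes, zero at the start; "wrist_torque": the same for the moment, N m; "finger_gap": finger opening in m; "grip_force": force on a finger pad.
Only numpy, scipy, OpenCV 4.12 (cv2) and the standard library are available. Lean on these libraries where they do the work, as an engineer would, in place of code of your own. Each camera call takes 0.05 s, during which the arm holds its last target. There are 200 camera calls.

TASK

Mark the loose milled block on two faces in the marking jig: holding it upright, square and centred, push the end its slot runs out of against the jig's spring bar until the bar is fully home, and keep it there for a moment; then turn the block and do the same with the long side that has the step cut along its top edge. Push steadily without ramming the jig, then stand the block upright in the empty tray, clear of the jig, and leave the sleeve, the drill chuck and the wrench where they are.

Things in the scene. Friction and masses are not known exactly. Their poses are not given: they have to be found in the camera images.
- block: Loose bare aluminium block, 64 (x) x 44 (y) x 50 (z, up) mm, 0.25-0.5 kg, standing on the bench. Origin: centre of underside. In the top, a slot 12 wide, 14 deep, 30 long runs out through the +x end (first face to mark). A step 9 wide, 14 deep runs along the top edge of the +y long side (second face). Below 36 mm all sides are full and flat. No finger fits between block and bar.
- jig: Fixed marking jig. Origin on the bench in its middle plane; push the block along its +x. Foot plate x -45 to 75, y +-55, 12 mm high; grey head on it, 62 mm high. In front of the head a spring bar, 70 wide, centred on y = 0, 14 to 46 mm above the bench. Head is clamped at an unmeasured place in a slot: the bar's front face, when out, is anywhere from x = -90 to -60 mm; find it by touch or sight.
- bar (a joint): How far the jig's spring bar is pushed in along the jig's +x, m: 0 = out, 0.010 = fully home on a hard stop. The spring pushes back with 4 N when out, 10 N when home. The clamped head behind it does not slip.
- tray: A shallow open plastic tray for finished parts, fixed on the bench, 190 (x) x 170 (y) mm outside, 18 mm high, walls and floor 4 mm thick. Origin: centre of its underside.
- sleeve: Bystander: a turned steel sleeve standing on end, 76 mm diameter, 50 mm high. Origin: centre of its underside.
- chuck: Bystander: a dark steel drill chuck standing on end, 52 mm diameter, 66 mm high. Origin: centre of its underside.
- wrench: Bystander: a steel wrench 150 mm long lying flat on the bench near the robot, about 10 mm high. Origin: about its middle; x along it.
There are look-alikes about, which are no part of the job. Leave any orange, pink or turquoise look-alike of the block alone.

How it is judged:
On the way, in this order (a step that is already met when the one before it is completed fails the run):
1. the block's slotted end is pushed squarely against the bar and the bar is home (value of joint bar above 0.008 m and contact force between block and jig above 3 N and x of jig in the frame of block above 0.05 m and angle between the x axis of block and the x axis of jig, either way round below 0.07 rad and angle between block's own z axis and vertical below 0.08 rad and y of block in the frame of jig between -0.015 and 0.015 m), for 0.2 s.
2. the block's stepped long side is pushed squarely against the bar and the bar is home (value of joint bar above 0.008 m and contact force between block and jig above 3 N and y of jig in the frame of block above 0.05 m and angle between the y axis of block and the x axis of jig, either way round below 0.07 rad and angle between block's own z axis and vertical below 0.08 rad and y of block in the frame of jig between -0.015 and 0.015 m), for 0.2 s.
At the end, for the whole second after the job is handed in: The block stands upright (within 0.08 rad) and at rest on the tray's floor, underside less than 9 mm above the tray's underside, its middle within 75 mm (x) and 65 mm (y) of the tray's; the spring bar is out again (under 2 mm) (x of block in the frame of tray between -0.075 and 0.075 m and y of block in the frame of tray between -0.065 and 0.065 m and z of block in the frame of tray below 0.009 m and angle between block's own z axis and vertical below 0.08 rad and linear speed of block below 0.02 m/s and value of joint bar below 0.002 m); the robot touches nothing.
It fails at once if the block is rammed into the jig with more than 40 N (contact force between block and jig above 40 N).
It fails at once if a bystander is shifted by more than 20 mm (distance of any of sleeve, chuck, wrench from where it was at the start of the episode above 0.02 m).
It also fails if it takes over 72 s, if anything falls off the work surface, if the arm or the gripper's body presses on something with over 40 N, if the wrist force passes 120 N, or if a joint passes its speed limit or range.

## Working session

There is one attempt and no reset: what is moved stays moved. The work goes in short steps, Python scripts to look and compute and a tool call to move; the robot and the scene stay as the last step left them, time stands still between calls to the robot, and variables do not carry over. Pictures are saved under pics/ and viewed, at most 10 in all, crops included, and the job is handed in when it is done.

Besides the shell and the picture viewer there is one more tool, called after "Emit:" as name(argument=value, ...) on one line, values as JSON. drive_tool: Moves the arm, as the interface text tells. Its arguments: {"type":"object","properties":{"motion":{"type":"array"},"fingers":{"type":"number"},"force":{"type":"number"}},"required":["motion"]}

```bash
mkdir -p pics; cat > h.py <<'E'
import numpy as np, cv2
from bench import r
def snap(n,f):
    s=r.get_state(); c=r.read_camera(n); cv2.imwrite('pics/'+f+'.png',c['frame']); 
    np.savez('pics/'+f+'.npz',p=s['position'],o=s['tool_rot'],**{k:v for k,v in c.items()})
    return s,c
def rays(c,uv,z):
    uv=np.atleast_2d(np.array(uv,float)); R,t=np.array(c['R']),np.array(c['t']); o=-R.T@t
    d=(R.T@np.linalg.inv(c['K'])@np.c_[uv,np.ones(len(uv))].T).T
    return o+d*((z-o[2])/d[:,2])[:,None]
E
python3 - <<'E'
from h import *
s,c=snap('scene','scene');s,d=snap('side','side')
print(s); print(c.keys(),c['K'],-np.array(c['R']).T@c['t'],-np.array(d['R']).T@d['t'])
E
```

```text
{'clock': 0.05, 'q': array([ 9.34884816e-01,  1.59061134e-01,  1.59820547e+00, -1.61923451e-06,
        1.38625203e+00, -2.10115230e-01]), 'joint_vel': array([ 0.00128058,  0.00019912, -0.00273108,  0.00081615, -0.00120013,
        0.00016722]), 'joint_efforts': array([-2.03265040e-04, -3.97331929e+01, -3.32666910e+01, -2.40426898e-04,
        4.18523836e-03, -1.77365962e-05]), 'position': array([0.23717848, 0.52317073, 0.24432352]), 'tool_rot': array([-3.13970870e+00, -4.00150123e-04,  2.71579629e+00]), 'force': array([-0.66035642, -0.16130452, -0.08837485]), 'wrist_torque': array([-0.01969859, -0.00377881, -0.03732871]), 'grip_force': 0.0, 'finger_gap': 0.08534458622161917}
dict_keys(['frame', 'K', 'R', 't']) [[485.48255216   0.         320.24076799]
 [  0.         485.48255216 253.84161935]
 [  0.           0.           1.        ]] [1.22091302 0.48682581 0.79151367] [0.44494697 0.60938151 0.77628401]
```

View pics/scene.png

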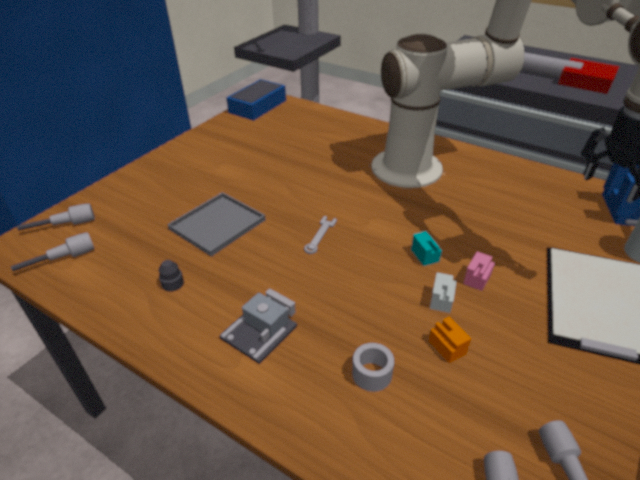

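View pics/side.png

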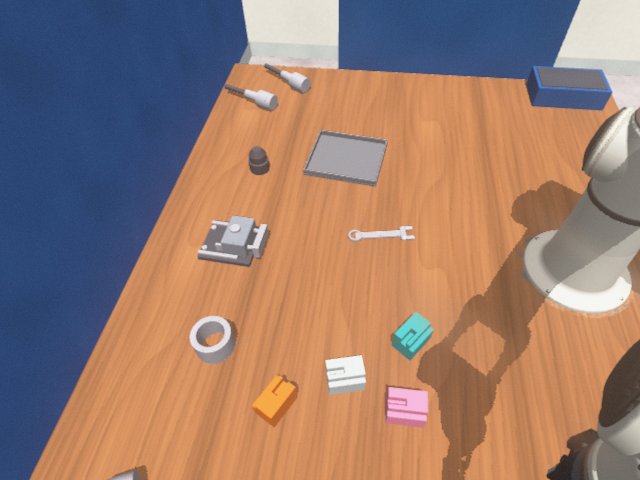

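The scene view shows the bare block at (444,292), jig at (260,323), tray at (217,222), sleeve at (372,367) and chuck at (171,275). In the side view the block is at (345,373), with its slot running out to the left, and the jig's bar is at (260,238).

```bash
python3 - <<'E'
from h import *
a=cv2.imread('pics/side.png');b=cv2.imread('pics/scene.png')
f=lambda i,x,y:cv2.resize(i[y:y+75,x:x+100],(400,300),interpolation=cv2.INTER_CUBIC)
cv2.imwrite('pics/crops.png',np.vstack([np.hstack([f(a,295,340),f(a,190,200)]),np.hstack([f(b,395,255),f(b,210,285)])]))
S=dict(np.load('pics/side.npz'));C=dict(np.load('pics/scene.npz'))
print('block ctr',rays(S,[345,370],.05),rays(C,[444,285],.05))
print('tray side',rays(S,[[322,133],[387,139],[377,183],[305,172]],.018))
print('jig rough',rays(S,[[235,240]],.05),rays(C,[[260,323]],.03))
print('sleeve,chuck,wrench',rays(S,[[212,330]],.05),rays(S,[[258,152]],.066),rays(S,[[352,236],[412,233]],.01))
E
```

```text
block ctr [[0.46333416 0.30669637 0.05      ]] [[0.46609473 0.30315728 0.05      ]]
tray side [[ 0.5993888  -0.37863919  0.018     ]
 [ 0.42025372 -0.37232176  0.018     ]
 [ 0.43665532 -0.19738112  0.018     ]
 [ 0.6205241  -0.2165514   0.018     ]]
jig rough [[0.72777367 0.04737212 0.05      ]] [[0.74861927 0.02397371 0.03      ]]
sleeve,chuck,wrench [[0.71446978 0.26129915 0.05      ]] [[ 0.73786645 -0.22333184  0.066     ]] [[ 0.48208255 -0.02686652  0.01      ]
 [ 0.34795534 -0.05191691  0.01      ]]
```

View pics/crops.png

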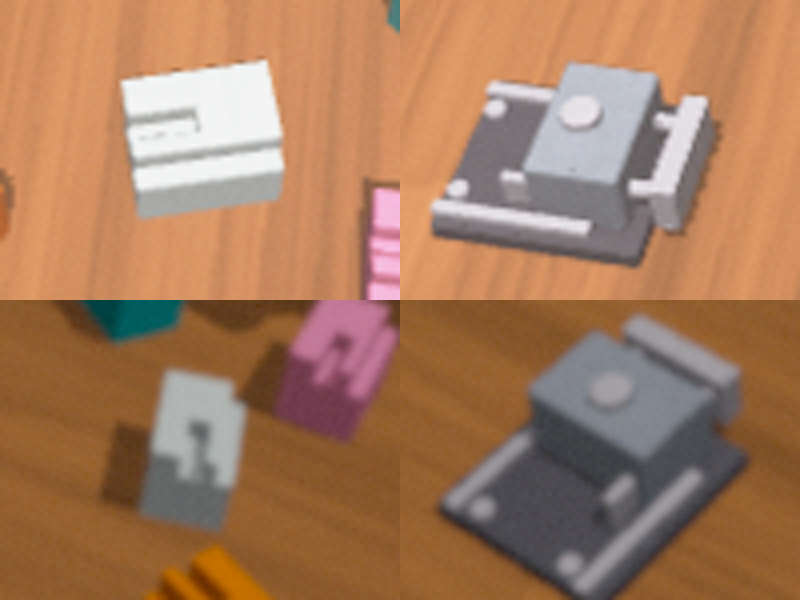

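The crops show the block's slot running out to image left (world +x) and its step on the lower side (world +y). The jig's bar faces the robot, with its front top edge from about (267,224) to (260,248) in the side view.

```bash
python3 - <<'E'
from h import *
S=dict(np.load('pics/side.npz'));C=dict(np.load('pics/scene.npz'))
cs=lambda x,y,ox,oy:[ox+x/4,oy+y/4]
def ang(p):d=p[1]-p[0];return np.degrees(np.arctan2(d[1],d[0])),np.linalg.norm(d)
p=rays(S,[cs(122,80,295,340),cs(268,60,295,340)],.05);print('block back edge',p,ang(p))
p=rays(S,[cs(138,216,295,340),cs(281,198,295,340)],.0);print('block bottom +y edge',p,ang(p))
p=rays(S,[cs(308,97,190,200),cs(279,192,190,200)],.046);print('bar top front',p,ang(p))
p=rays(S,[cs(33,238,190,200),cs(238,264,190,200)],.0);print('foot +y edge bottom',p,ang(p))
p=rays(S,[cs(172,63,190,200),cs(258,73,190,200),cs(125,178,190,200)],.062);print('head top',p,ang(p))
p=rays(C,[cs(223,18,210,285),cs(342,82,210,285)],.046);print('bar top front, scene',p,ang(p))
p=rays(C,[cs(42,207,210,285),cs(185,300,210,285)],.012);print('foot far edge',p,ang(p))
E
```

```text
block back edge [[0.49912013 0.29285254 0.05      ]
 [0.43656059 0.27545761 0.05      ]] (np.float64(-164.46119633892948), np.float64(0.06493288014604104))
block bottom +y edge [[0.48725717 0.33375282 0.        ]
 [0.42481747 0.31749289 0.        ]] (np.float64(-165.4037685542628), np.float64(0.06452210316091302))
bar top front [[ 0.67028777 -0.00817215  0.046     ]
 [ 0.67124074  0.05931788  0.046     ]] (np.float64(89.19103277662111), np.float64(0.06749675878351821))
foot +y edge bottom [[0.81405375 0.0729011  0.        ]
 [0.69656478 0.07639789 0.        ]] (np.float64(178.29522659012096), np.float64(0.1175409918865625))
head top [[ 0.74543622 -0.01014498  0.062     ]
 [ 0.69641661 -0.00852264  0.062     ]
 [ 0.74865793  0.07197503  0.062     ]] (np.float64(178.10444703010728), np.float64(0.04904645373906551))
bar top front, scene [[ 0.67837499 -0.01394555  0.046     ]
 [ 0.68195208  0.06649987  0.046     ]] (np.float64(87.4539632280646), np.float64(0.08052490319430514))
foot far edge [[ 0.80937025 -0.03230258  0.012     ]
 [ 0.81514994  0.06510123  0.012     ]] (np.float64(86.60420250795482), np.float64(0.09757514081643255))
```

Emit:
drive_tool(motion=[[-0.0368,-0.01325,0.005,0,0,0],[-0.0368,-0.01325,0.005,0,0,0],[-0.0368,-0.01325,0.005,0,0,0],[-0.0368,-0.01325,0.005,0,0,0],[-0.0368,-0.01325,0.005,0,0,0],[-0.0368,-0.01325,0.005,0,0,0],[-0.0368,-0.01325,0.005,0,0,0],[-0.0368,-0.01325,0.005,0,0,0],[0,0,0,0,0,-0.1376],[0,0,0,0,0,-0.1376],[0,0,0,0,0,-0.1376],[0,0,0,0,0,-0.1376],[0,0,0,0,0,-0.1376],[0,0,0,0,0,0],[0,0,0,0,0,0]], fingers=100, force=60)

```text
clock: 1.6
position: [0.4616, 0.3054, 0.205]
tool_rot: [-3.142, -0.001, -2.883]
force: [0.4, 0.6, 0.1]
finger_gap: 0.0856
grip_force: 0.0
```

```bash
cat >> h.py <<'E'
from scipy.spatial.transform import Rotation as Ro
def wcal(f):
    d=dict(np.load('pics/'+f+'.npz')); T=np.eye(4);T[:3,:3]=Ro.from_euler('xyz',d['o']).as_matrix();T[:3,3]=d['p']
    W=np.linalg.inv(T@d['hand_eye']);return dict(K=d['K'],R=W[:3,:3],t=W[:3,3],frame=d['frame'])
def delta(x,y,z,yaw):
    s=r.get_state();o=Ro.from_euler('xyz',s['tool_rot']).as_matrix()
    print('pos',s['position'].round(4),s['tool_rot'].round(4),'tool shift',(o.T@(np.array([x,y,z])-s['position'])).round(4),'turn z',round((s['tool_rot'][2]-yaw+np.pi)%(2*np.pi)-np.pi,4))
E
python3 - <<'E'
from h import *
s,c=snap('wrist','w1'); print(s['position'],s['tool_rot'],c['hand_eye'])
E
```

```text
[0.46162084 0.30543409 0.20495903] [-3.14153831e+00 -6.47359199e-04 -2.88260900e+00] [[-9.30920125e-04 -9.61474724e-01 -2.74891776e-01  7.00015738e-02]
 [ 9.99999134e-01 -6.39388764e-04 -1.15013693e-03  7.09045428e-04]
 [ 9.30064876e-04 -2.74892608e-01  9.61474487e-01 -1.27543504e-01]
 [ 0.00000000e+00  0.00000000e+00  0.00000000e+00  1.00000000e+00]]
```

View pics/w1.png

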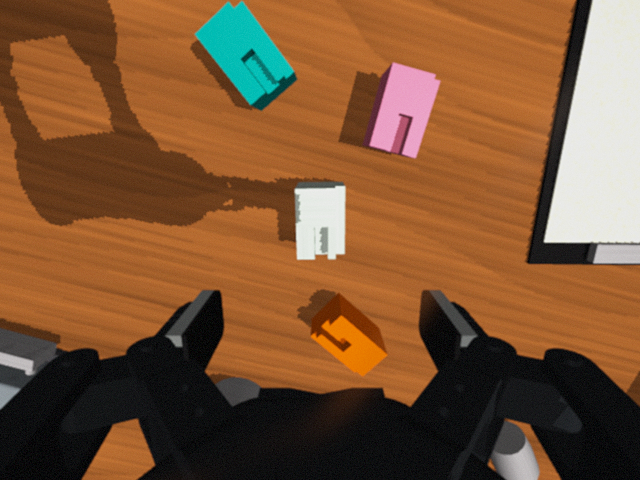

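The wrist view shows the block upright and nearly square to the image: x 295–346, y 182–259, with its slot opening downwards and its step on the right.

```bash
python3 - <<'E'
from h import *
c=wcal('w1'); f=c['frame']; hsv=cv2.cvtColor(f,cv2.COLOR_BGR2HSV)
m=((hsv[...,1]<40)&(hsv[...,2]>150)).astype(np.uint8); m[:, :270]=0; m[:,370:]=0; m[:150]=0; m[290:]=0
m=cv2.morphologyEx(m,cv2.MORPH_CLOSE,np.ones((9,9)))
n=np.argwhere(m)[:,::-1]; b=cv2.minAreaRect(n.astype(np.float32)); q=cv2.boxPoints(b); print(b); p=rays(c,q,.05); print(p.round(4),p.mean(0))
e=p[1]-p[0];g=p[2]-p[1];print(np.degrees(np.arctan2(e[1],e[0])),np.linalg.norm(e),np.degrees(np.arctan2(g[1],g[0])),np.linalg.norm(g))
delta(.462,.305,.022,np.pi+.262)
E
```

```text
((319.5, 222.0), (72.0, 49.0), 90.0)
[[0.434  0.2757 0.05  ]
 [0.4234 0.316  0.05  ]
 [0.4857 0.3337 0.05  ]
 [0.4971 0.2909 0.05  ]] [0.46005101 0.30409311 0.05      ]
104.79248790944725 0.04166123911500652 15.879493415738578 0.0648461583626425
pos [0.4617 0.3055 0.205 ] [-3.1415e+00 -5.0000e-04 -2.8822e+00] tool shift [-0.0003 -0.0005  0.183 ] turn z -0.0026
```

Emit:
drive_tool(motion=[[0,-0.0005,0.02,0,0,0],[0,0,0.02,0,0,0],[0,0,0.02,0,0,0],[0,0,0.02,0,0,0],[0,0,0.02,0,0,0],[0,0,0.02,0,0,0],[0,0,0.02,0,0,0],[0,0,0.015,0,0,0],[0,0,0.015,0,0,0],[0,0,0.013,0,0,0],[0,0,0,0,0,0],[0,0,0,0,0,0]])

```text
clock: 2.85
position: [0.4622, 0.3051, 0.0224]
tool_rot: [3.142, 0.0, -2.88]
force: [0.3, -0.5, -0.5]
finger_gap: 0.0856
grip_force: 0.0
```

Emit:
drive_tool(motion=[[0,0,0,0,0,0],[0,0,0,0,0,0],[0,0,0,0,0,0],[0,0,0,0,0,0],[0,0,0,0,0,0],[0,0,0,0,0,0],[0,0,0,0,0,0],[0,0,0,0,0,0],[0,0,0,0,0,0],[0,0,0,0,0,0]], fingers=0, force=80)

```text
clock: 3.85
position: [0.4629, 0.3053, 0.0233]
tool_rot: [3.141, 0.002, -2.879]
force: [-0.1, -0.7, 6.1]
finger_gap: 0.0428
grip_force: 83.0
```

Emit:
drive_tool(motion=[[0,0,-0.005,0,0,0],[0,0,-0.01,0,0,0],[0,0,-0.02,0,0,0],[0,0,-0.03,0,0,0],[0,0,-0.03,0,0,0],[0,0,-0.03,0,0,0],[0,0,-0.03,0,0,0],[0,0,-0.02,0,0,0],[0,0,0,0,0,0],[0,0,0,0,0,0]])

```text
clock: 4.85
position: [0.4614, 0.3048, 0.1965]
tool_rot: [-3.141, -0.001, -2.879]
force: [-0.0, 0.3, -4.9]
finger_gap: 0.0431
grip_force: 82.1
```

```bash
python3 - <<'E'
from h import *
delta(.55,.025,.2,np.pi-.03); s=r.get_state(); print(s['force'],s['finger_gap'])
E
```

```text
pos [0.4614 0.3048 0.1965] [-3.1415e+00 -1.1000e-03 -2.8794e+00] tool shift [-0.0131 -0.2932 -0.0035] turn z 0.2922
[-0.03470333  0.28140423 -4.86374323] 0.04311915616067663
```

Emit:
drive_tool(motion=[[-0.0013,-0.013,0,0,0,0],[-0.0013,-0.03,0,0,0,0],[-0.0013,-0.035,0,0,0,0],[-0.0013,-0.035,0,0,0,0],[-0.0013,-0.035,0,0,0,0],[-0.0013,-0.035,0,0,0,0],[-0.0013,-0.035,0,0,0,0],[-0.0013,-0.035,0,0,0,0],[-0.0013,-0.03,0,0,0,0],[-0.0013,-0.01,0,0,0,0],[0,0,0,0,0,0.09],[0,0,0,0,0,0.1],[0,0,0,0,0,0.1],[0,0,0,0,0,0],[0,0,0,0,0,0],[0,0,0,0,0,0]])

```text
clock: 6.45
position: [0.5501, 0.0254, 0.1967]
tool_rot: [3.141, -0.001, 3.116]
force: [-0.2, -0.3, -4.4]
finger_gap: 0.0427
grip_force: 82.7
```

```bash
python3 - <<'E'
from h import *
s,c=snap('wrist','w2'); print(s['position'],s['tool_rot'])
E
```

```text
[0.55010147 0.02543376 0.1967193 ] [ 3.14149711e+00 -1.06868918e-03  3.11559347e+00]
```

View pics/w2.png

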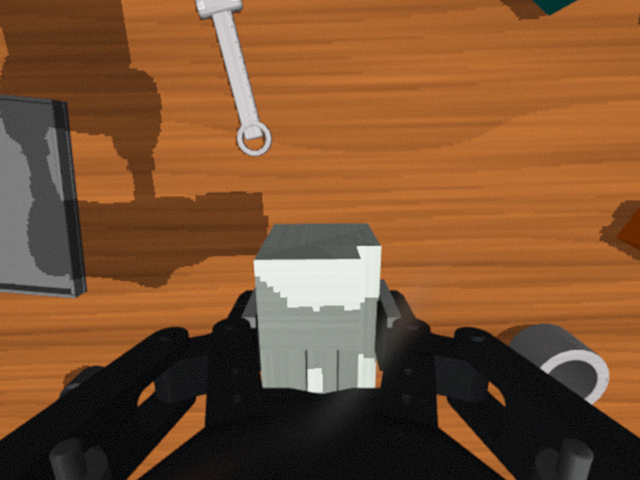

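The held block hides the jig in this view. The block sits upright and square in the jaws, with its slot end facing the jig and the wrench well clear at (253,140), so I'll lower it and find the bar by touch.

Emit:
drive_tool(motion=[[0,0,0.01,0,0,0.009],[0,0,0.02,0,0,0],[0,0,0.025,0,0,0],[0,0,0.025,0,0,0],[0,0,0.025,0,0,0],[0,0,0.025,0,0,0],[0,0,0.02,0,0,0],[0,0,0.01,0,0,0],[0,0,0.008,0,0,0],[-0.01,0,0,0,0,0],[-0.015,0,0,0,0,0],[-0.015,0,0,0,0,0],[-0.01,0,0,0,0,0],[-0.008,0,0,0,0,0],[-0.006,0,0,0,0,0],[-0.004,0,0,0,0,0],[0,0,0,0,0,0],[0,0,0,0,0,0],[0,0,0,0,0,0]])

```text
clock: 8.4
position: [0.6179, 0.023, 0.0291]
tool_rot: [3.142, -0.001, 3.105]
force: [-0.1, -0.2, -3.7]
finger_gap: 0.043
grip_force: 82.4
```

```bash
python3 - <<'E'
from h import *
s,c=snap('side','s2'); a=c['frame']
cv2.imwrite('pics/s2c.png',cv2.resize(a[180:300,180:340],(800,600),interpolation=cv2.INTER_CUBIC)); print(s['position'],s['tool_rot'],s['force'])
E
```

```text
[0.6179361  0.02299845 0.02911026] [ 3.14151444e+00 -7.21141341e-04  3.10485208e+00] [-0.06124876 -0.23158107 -3.66363563]
```

View pics/s2c.png

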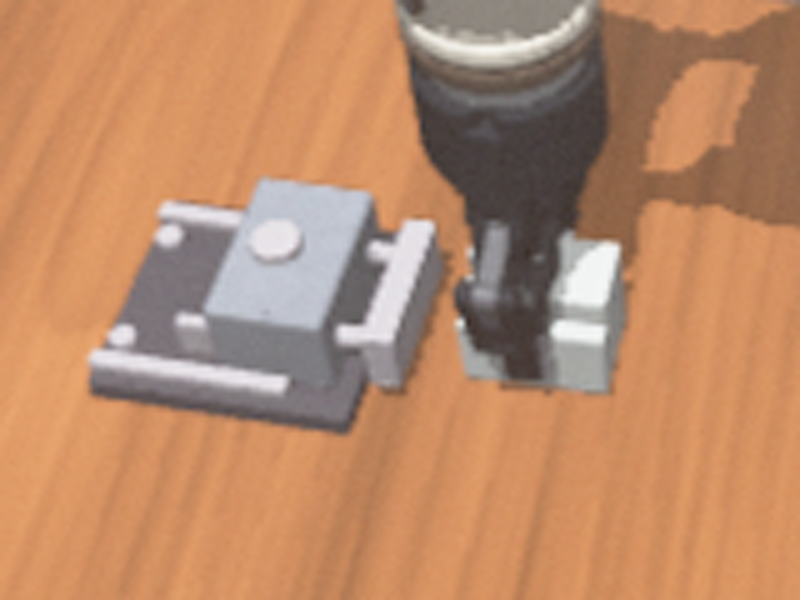

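The block is in front of the bar, with its end about 20 mm short of the bar's front top edge (438,225)–(402,330) in the crop. I'll check squareness and centring numerically.

```bash
python3 - <<'E'
from h import *
c=dict(np.load('pics/s2.npz'))
f=lambda l,z:rays(c,[[180+x/5,180+y/5] for x,y in l],z)
def pr(n,p):d=p[1]-p[0];print(n,p[:,:2].round(4).tolist(),np.degrees(np.arctan2(d[1],d[0])).round(2),np.linalg.norm(d).round(4))
pr('foot bottom',f([(348,432),(92,394)],0)); pr('foot top',f([(352,415),(92,372)],.012))
pr('block bottom',f([(608,391),(470,379)],.0055)); pr('block end top',f([(617,243),(606,322)],.055))
pr('bar top front',f([(436,222),(399,332)],.046));pr('bar top back',f([(408,222),(368,332)],.046));pr('head top',f([(262,180),(208,312)],.062));pr('head front',f([(375,195),(322,330)],.062))
E
```

```text
foot bottom [[0.6961, 0.0774], [0.8143, 0.071]] -3.12 0.1184
foot top [[0.6926, 0.0766], [0.8124, 0.0676]] -4.29 0.1201
block bottom [[0.5859, 0.0456], [0.6475, 0.0465]] 0.79 0.0616
block end top [[0.5863, 0.0023], [0.5837, 0.0461]] 93.35 0.0439
bar top front [[0.6698, -0.0078], [0.6721, 0.0551]] 87.85 0.0629
bar top back [[0.6821, -0.0063], [0.6853, 0.0567]] 87.14 0.063
head top [[0.7466, -0.0093], [0.7495, 0.0664]] 87.78 0.0757
head front [[0.6948, -0.0065], [0.6994, 0.07]] 86.6 0.0767
```

Emit:
drive_tool(motion=[[-0.005,0.002,0,0,0,0.009],[-0.006,0,0,0,0,0],[-0.003,0,0,0,0,0],[-0.002,0,0,0,0,0],[-0.002,0,0,0,0,0],[-0.002,0,0,0,0,0],[-0.002,0,0,0,0,0],[-0.002,0,0,0,0,0],[0,0,0,0,0,0],[0,0,0,0,0,0]])

```text
clock: 9.45
position: [0.6417, 0.0239, 0.029]
tool_rot: [3.142, -0.002, 3.096]
force: [-4.7, 0.3, -1.1]
finger_gap: 0.0427
grip_force: 82.7
```

Emit:
drive_tool(motion=[[-0.0015,0,0,0,0,0],[-0.0015,0,0,0,0,0],[-0.0015,0,0,0,0,0],[-0.0015,0,0,0,0,0],[0,0,0,0,0,0],[0,0,0,0,0,0]])

```text
clock: 10.05
position: [0.647, 0.0236, 0.0289]
tool_rot: [-3.141, -0.004, 3.096]
force: [-8.0, -0.6, 0.4]
finger_gap: 0.043
grip_force: 82.8
```

Emit:
drive_tool(motion=[[-0.001,0,0,0,0,0],[-0.001,0,0,0,0,0],[-0.001,0,0,0,0,0],[-0.001,0,0,0,0,0],[0,0,0,0,0,0],[0,0,0,0,0,0],[0,0,0,0,0,0]])

```text
clock: 10.75
position: [0.6504, 0.0234, 0.0288]
tool_rot: [-3.141, -0.005, 3.096]
force: [-9.6, -1.9, 1.7]
finger_gap: 0.0427
grip_force: 83.2
```

Emit:
drive_tool(motion=[[-0.001,0,0,0,0,0],[-0.001,0,0,0,0,0],[0,0,0,0,0,0],[0,0,0,0,0,0],[0,0,0,0,0,0],[0,0,0,0,0,0],[0,0,0,0,0,0]])

```text
clock: 11.45
position: [0.6505, 0.0234, 0.0282]
tool_rot: [-3.142, -0.01, 3.096]
force: [-16.2, -1.4, 3.7]
finger_gap: 0.0427
grip_force: 83.4
```

```bash
python3 - <<'E'
from h import *
s,c=snap('side','s3'); print(s['force'],s['wrist_torque'],s['position'])
cv2.imwrite('pics/s3c.png',cv2.resize(c['frame'][200:280,190:330],(800,457),interpolation=cv2.INTER_CUBIC))
E
```

```text
[-16.24744772  -1.35044925   3.68696616] [-0.27109221  2.14635221 -0.37271091] [0.65046994 0.02341538 0.02819303]
```

View pics/s3c.png

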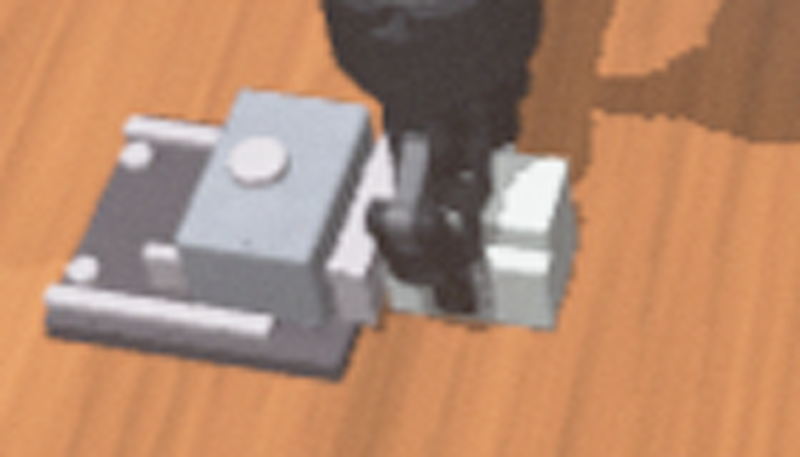

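The bar is home, but the wrist torque about z points to contact at the -y corner, so I'll turn the block slightly clockwise to square it.

Emit:
drive_tool(motion=[[0,0,0,0,0,0.01],[0,0,0,0,0,0.01],[0,0,0,0,0,0],[0,0,0,0,0,0],[0,0,0,0,0,0]])

```text
clock: 12.0
position: [0.6508, 0.024, 0.0281]
tool_rot: [3.141, -0.009, 3.076]
force: [-15.0, 0.9, 3.5]
finger_gap: 0.0427
grip_force: 83.1
```

```bash
python3 - <<'E'
from h import *
s=r.get_state(); print(s['force'],s['wrist_torque'],s['position'],s['tool_rot'])
E
```

```text
[-14.95779589   0.88380945   3.48789926] [ 0.08433462  1.91863234 -0.23191057] [0.65079049 0.02397003 0.02813214] [ 3.14105315 -0.00908967  3.07603859]
```

Emit:
drive_tool(motion=[[0,0,0,0,0,0.01],[0,0,0,0,0,0.005],[0,0,0,0,0,0],[0,0,0,0,0,0],[0,0,0,0,0,0]])

```text
clock: 12.5
position: [0.6507, 0.0244, 0.0281]
tool_rot: [3.141, -0.009, 3.062]
force: [-13.8, 2.3, 3.3]
finger_gap: 0.043
grip_force: 83.5
```

```bash
python3 - <<'E'
from h import *
s=r.get_state(); print(s['force'],s['wrist_torque'],s['position'],s['tool_rot'])
E
```

```text
[-13.82548101   2.26446342   3.31452427] [0.36600401 1.94995674 0.23577733] [0.65071312 0.02438642 0.02812088] [ 3.14085493 -0.00929505  3.06223989]
```

Emit:
drive_tool(motion=[[0.002,0,0,0,0,0],[0.003,0,0,0,0,0],[0.005,0,0,0,0,0],[0.01,0,0,0,0,0],[0.012,0,0,0,0,0],[0.012,0,0,0,0,0],[0.012,0,0,0,0,0],[0.01,0,0,0,0,0],[0.004,0,0,0,0,0],[0,0,0,0,0,0],[0,0,0.002,0,0,0],[0,0,0.0015,0,0,0],[0,0,0.001,0,0,0],[0,0,0,0,0,0],[0,0,0,0,0,0]])

```text
clock: 14.0
position: [0.5848, 0.0289, 0.0247]
tool_rot: [3.142, -0.0, 3.061]
force: [-0.2, 0.0, -3.9]
finger_gap: 0.0428
grip_force: 82.4
```

Emit:
drive_tool(motion=[[0,0,0.0005,0,0,0],[0,0,0.0005,0,0,0],[0,0,0.0005,0,0,0],[0,0,0,0,0,0],[0,0,0,0,0,0]])

```text
clock: 14.5
position: [0.5848, 0.029, 0.0234]
tool_rot: [3.142, 0.0, 3.061]
force: [-0.4, -0.2, -3.6]
finger_gap: 0.0429
grip_force: 82.8
```

Emit:
drive_tool(motion=[[0,0,0,0,0,0],[0,0,0,0,0,0],[0,0,0,0,0,0],[0,0,0,0,0,0],[0,0,0,0,0,0],[0,0,0,0,0,0],[0,0,-0.01,0,0,0],[0,0,-0.02,0,0,0],[0,0,-0.03,0,0,0],[0,0,-0.03,0,0,0],[0,0,-0.03,0,0,0],[0,0,-0.03,0,0,0],[0,0,-0.01,0,0,0],[0,0,0,0,0,0],[0,0,0,0,0,0]], fingers=100)

```text
clock: 16.0
position: [0.5839, 0.029, 0.1819]
tool_rot: [3.141, -0.002, 3.061]
force: [-0.5, 0.1, -0.5]
finger_gap: 0.0854
grip_force: 0.0
```

```bash
python3 - <<'E'
from h import *
s,c=snap('wrist','w3'); print(s['position'],s['tool_rot'],s['force'])
E
```

```text
[0.58390553 0.02903295 0.18192246] [ 3.14144306e+00 -2.07446067e-03  3.06071818e+00] [-0.47044601  0.07133899 -0.5322268 ]
```

View pics/w3.png

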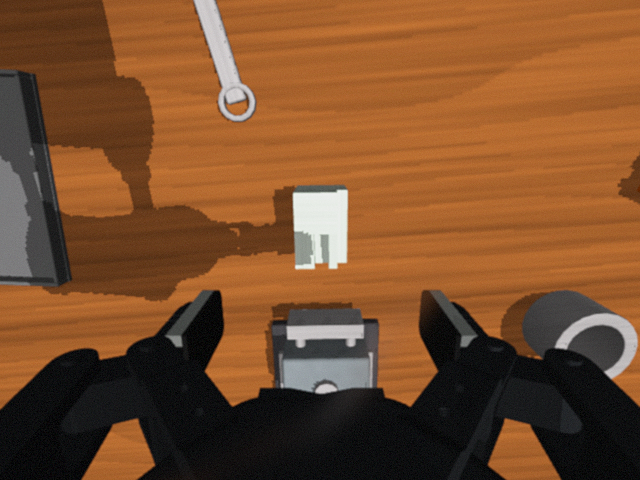

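The block stands upright at (293–347, 187–269). The jig's bar is visible just below it, spanning x 287–364 at y≈325–338 and nearly parallel to the block's end.

```bash
python3 - <<'E'
from h import *
c=wcal('w3'); f=c['frame']; hsv=cv2.cvtColor(f,cv2.COLOR_BGR2HSV)
def box(m,z,n):
    m=cv2.morphologyEx(m.astype(np.uint8),cv2.MORPH_CLOSE,np.ones((5,5)))
    k,l,st,_=cv2.connectedComponentsWithStats(m); i=1+st[1:,4].argmax(); print(n,st[i])
    q=cv2.boxPoints(cv2.minAreaRect(np.argwhere(l==i)[:,::-1].astype(np.float32))); p=rays(c,q,z)
    print(q.round(1).tolist(),'\n',p[:,:2].round(4).tolist(),p.mean(0).round(4))
    for a,b in((0,1),(1,2)): d=p[b]-p[a];print(np.degrees(np.arctan2(d[1],d[0])).round(2),np.linalg.norm(d).round(4))
w=(hsv[...,1]<45)&(hsv[...,2]>150)
a=w.copy();a[:175]=0;a[285:]=0;a[:,:270]=0;a[:,370:]=0;box(a,.05,'block')
b=w.copy();b[:318]=0;b[340:]=0;b[:,:284]=0;b[:,367:]=0;box(b,.046,'bar top')
for row in(313,320,326,330,334,337):print(row,f[row,300:360:15].tolist())
E
```

```text
block [ 293  190   55   79 3923]
[[293.0, 190.0], [347.0, 190.0], [347.0, 268.0], [293.0, 268.0]] 
 [[0.5479, 0.0103], [0.5513, 0.0525], [0.6165, 0.0486], [0.6128, 0.0035]] [0.5821 0.0287 0.05  ]
85.32 0.0423
-3.46 0.0653
bar top [ 287  325   77   15 1029]
[[287.0, 325.0], [363.0, 325.0], [363.0, 339.0], [287.0, 339.0]] 
 [[0.6681, -0.0081], [0.6737, 0.0598], [0.688, 0.0591], [0.6823, -0.0096]] [0.678  0.0253 0.046 ]
85.32 0.068
-2.7 0.0143
313 [[67, 67, 69], [69, 68, 72], [68, 67, 73], [72, 73, 69]]
320 [[67, 65, 66], [74, 71, 75], [64, 63, 65], [75, 74, 76]]
326 [[165, 167, 170], [181, 180, 185], [188, 186, 190], [191, 189, 193]]
330 [[198, 197, 202], [197, 195, 200], [199, 197, 201], [194, 194, 200]]
334 [[198, 197, 200], [196, 193, 198], [192, 192, 194], [191, 191, 195]]
337 [[197, 198, 201], [194, 193, 199], [193, 192, 197], [195, 197, 201]]
```

Emit:
drive_tool(motion=[[0,0,0,0,0,0.1428],[0,0,0,0,0,0.1428],[0,0,0,0,0,0.1428],[0,0,0,0,0,0.1428],[0,0,0,0,0,0.1428],[0,0,0,0,0,0.1428],[0,0,0,0,0,0.1428],[0,0,0,0,0,0.1428],[0,0,0,0,0,0.1428],[0,0,0,0,0,0.1428],[0,0,0,0,0,0.1428],[0,0,0.02,0,0,0],[0,0,0.02,0,0,0],[0,0,0.02,0,0,0],[0,0,0.02,0,0,0],[0,0,0,0,0,0],[0,0,0,0,0,0]])

```text
clock: 17.75
position: [0.5837, 0.0291, 0.1021]
tool_rot: [-3.139, -0.0, 1.49]
force: [-0.3, -0.6, 0.0]
finger_gap: 0.0856
grip_force: 0.0
```

```bash
python3 - <<'E'
from h import *
delta(.583,.029,.023,3.061-np.pi/2)
E
```

```text
pos [0.5837 0.0291 0.1021] [-3.1387e+00 -2.0000e-04  1.4900e+00] tool shift [-0.0002 -0.0005  0.0791] turn z -0.0002
```

Emit:
drive_tool(motion=[[0,-0.0005,0.02,0,0,0],[0,0,0.02,0,0,0],[0,0,0.02,0,0,0],[0,0,0.012,0,0,0],[0,0,0.006,0,0,0],[0,0,0,0,0,0],[0,0,0,0,0,0]])

```text
clock: 18.45
position: [0.5851, 0.0289, 0.0263]
tool_rot: [3.14, 0.0, 1.49]
force: [0.6, -0.7, 0.2]
finger_gap: 0.0856
grip_force: 0.0
```

Emit:
drive_tool(motion=[[0,0,0,0,0,0],[0,0,0,0,0,0],[0,0,0,0,0,0],[0,0,0,0,0,0],[0,0,0,0,0,0],[0,0,0,0,0,0],[0,0,0,0,0,0],[0,0,0,0,0,0]], fingers=0, force=80)

```text
clock: 19.25
position: [0.5852, 0.0289, 0.0267]
tool_rot: [3.14, 0.0, 1.49]
force: [0.1, 0.0, 5.7]
finger_gap: 0.0627
grip_force: 89.1
```

Emit:
drive_tool(motion=[[0,0,-0.005,0,0,0],[0,0,-0.015,0,0,0],[0,0,-0.02,0,0,0],[0,0,0,0,0,0.1422],[0,0,0,0,0,0.1422],[0,0,0,0,0,0.1422],[0,0,0,0,0,0.1422],[0,0,0,0,0,0.1422],[0,0,0,0,0,0.1422],[0,0,0,0,0,0.1422],[0,0,0,0,0,0.1422],[0,0,0,0,0,0.1422],[0,0,0,0,0,0.1422],[0,0,0,0,0,0.1422],[0,0,0,0,0,0],[0,0,0,0,0,0],[0,0,0,0,0,0]])

```text
clock: 20.95
position: [0.5841, 0.029, 0.0655]
tool_rot: [-3.142, 0.0, -0.072]
force: [0.1, -0.2, -4.8]
finger_gap: 0.0628
grip_force: 88.6
```

```bash
python3 - <<'E'
from h import *
delta(.638,.0282,.032,-.074);s,c=snap('side','s4');print(s['force'])
cv2.imwrite('pics/s4c.png',cv2.resize(c['frame'][180:300,180:340],(800,600),interpolation=cv2.INTER_CUBIC))
E
```

```text
pos [0.5841 0.029  0.0655] [-3.1416e+00  1.0000e-04 -7.1900e-02] tool shift [ 0.0538 -0.0031  0.0335] turn z 0.0021
[ 0.07228546 -0.15511632 -4.80823388]
```

View pics/s4c.png

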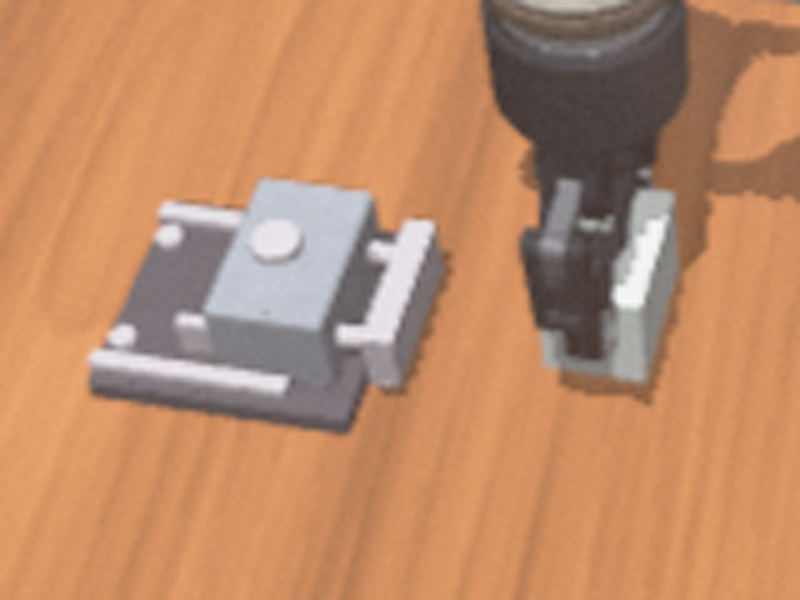

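The block is held upright, with its stepped side facing the bar at about (400,300) in the crop. I'll lower it and push.

Emit:
drive_tool(motion=[[0,-0.003,0.01,0,0,0],[0,0,0.012,0,0,0],[0,0,0.008,0,0,0],[0,0,0.004,0,0,0],[0.01,0,0,0,0,0],[0.012,0,0,0,0,0],[0.012,0,0,0,0,0],[0.01,0,0,0,0,0],[0.008,0,0,0,0,0],[0.004,0,0,0,0,0],[0.003,0,0,0,0,0],[0.002,0,0,0,0,0],[0.002,0,0,0,0,0],[0.002,0,0,0,0,0],[0.002,0,0,0,0,0],[0,0,0,0,0,0],[0,0,0,0,0,0]])

```text
clock: 22.7
position: [0.6504, 0.0272, 0.031]
tool_rot: [3.142, 0.002, -0.074]
force: [-4.4, 0.7, -2.3]
finger_gap: 0.0626
grip_force: 88.8
```

Emit:
drive_tool(motion=[[0.0015,0,0,0,0,0],[0.0015,0,0,0,0,0],[0.0015,0,0,0,0,0],[0.0015,0,0,0,0,0],[0.0015,0,0,0,0,0],[0.001,0,0,0,0,0],[0.001,0,0,0,0,0],[0,0,0,0,0,0],[0,0,0,0,0,0]])

```text
clock: 23.6
position: [0.6587, 0.0267, 0.0307]
tool_rot: [-3.142, 0.005, -0.073]
force: [-9.6, -0.0, 0.8]
finger_gap: 0.0628
grip_force: 89.2
```

```bash
python3 - <<'E'
from h import *
s=r.get_state(); print(s['force'],s['wrist_torque'],s['position'],s['tool_rot'])
E
```

```text
[-9.60265621 -0.01790063  0.8465242 ] [0.16167575 1.31456009 0.24053638] [0.65868174 0.02665257 0.0306721 ] [-3.14151695  0.00514984 -0.07348106]
```

Emit:
drive_tool(motion=[[0.001,0,0,0,0,0],[0.001,0,0,0,0,-0.008],[0.001,0,0,0,0,0],[0,0,0,0,0,0],[0,0,0,0,0,0],[0,0,0,0,0,0],[0,0,0,0,0,0]])

```text
clock: 24.3
position: [0.6601, 0.0265, 0.0299]
tool_rot: [3.142, 0.009, -0.065]
force: [-12.6, 0.5, 0.6]
finger_gap: 0.0633
grip_force: 89.4
```

```bash
python3 - <<'E'
from h import *
s=r.get_state(); print(s['force'],s['wrist_torque'],s['position'],s['tool_rot'])
E
```

```text
[-12.57256215   0.54016901   0.62747733] [0.12626414 1.85133355 0.28418961] [0.66012193 0.02652241 0.02990355] [ 3.14154     0.00897846 -0.06518931]
```

Emit:
drive_tool(motion=[[0.0005,0,0,0,0,-0.008],[0,0,0,0,0,-0.007],[0,0,0,0,0,0],[0,0,0,0,0,0],[0,0,0,0,0,0],[0,0,0,0,0,0]])

```text
clock: 24.9
position: [0.66, 0.0262, 0.0299]
tool_rot: [-3.142, 0.011, -0.052]
force: [-15.9, -0.6, 3.1]
finger_gap: 0.0633
grip_force: 89.5
```

```bash
python3 - <<'E'
from h import *
s=r.get_state(); print(s['force'],s['wrist_torque'],s['position'],s['tool_rot'],s['clock'])
S=dict(np.load('pics/side.npz'));C=dict(np.load('pics/scene.npz'))
print('tray side',rays(S,[[322,133],[387,139],[377,183],[305,172]],.018).mean(0),'scene',rays(C,[[221,195],[265,217],[211,251],[169,222]],.018))
E
```

```text
[-15.90672262  -0.60717026   3.11040303] [-0.28675045  2.28460982 -0.42869088] [0.66000536 0.02622955 0.02986875] [-3.1415895   0.01063603 -0.05204387] 24.9
tray side [ 0.51920549 -0.29122337  0.018     ] scene [[ 0.43318474 -0.3648173   0.018     ]
 [ 0.44803978 -0.19800275  0.018     ]
 [ 0.62597616 -0.22530054  0.018     ]
 [ 0.59872257 -0.39724463  0.018     ]]
```

Emit:
drive_tool(motion=[[-0.002,0,0,0,0,0],[-0.003,0,0,0,0,0],[-0.005,0,0,0,0,0],[-0.01,0,0,0,0,0],[-0.015,0,0,0,0,0],[-0.015,0,0,0,0,0],[-0.01,0,-0.01,0,0,0],[0,0,-0.03,0,0,0],[0,0,-0.03,0,0,0],[0,0,-0.03,0,0,0],[0,0,-0.02,0,0,0],[0,0,-0.01,0,0,0],[0,0,0,0,0,0],[0,0,0,0,0,0]])

```text
clock: 26.3
position: [0.6038, 0.0292, 0.1601]
tool_rot: [-3.141, 0.001, -0.051]
force: [-0.2, 0.3, -4.8]
finger_gap: 0.0626
grip_force: 88.9
```

```bash
python3 - <<'E'
from h import *
delta(.521,-.293,.1607,-.1)
E
```

```text
pos [0.6038 0.0292 0.1601] [-3.1414e+00  1.3000e-03 -5.1300e-02] tool shift [-0.0662  0.326  -0.0006] turn z 0.0487
```

Emit:
drive_tool(motion=[[-0.003,0.016,0,0,0,0],[-0.007,0.03,0,0,0,0],[-0.007,0.035,0,0,0,0],[-0.007,0.035,0,0,0,0],[-0.007,0.035,0,0,0,0],[-0.007,0.035,0,0,0,0],[-0.007,0.035,0,0,0,0],[-0.007,0.035,0,0,0,0],[-0.007,0.035,0,0,0,0],[-0.005,0.025,0,0,0,0],[-0.002,0.01,0,0,0,0.049],[0,0,0,0,0,0],[0,0,0,0,0,0],[0,0,0,0,0,0]])

```text
clock: 27.7
position: [0.5215, -0.2921, 0.1606]
tool_rot: [-3.141, 0.001, -0.099]
force: [0.0, -1.1, -4.1]
finger_gap: 0.063
grip_force: 89.1
```

Emit:
drive_tool(motion=[[0,0,0.01,0,0,0],[0,0,0.025,0,0,0],[0,0,0.03,0,0,0],[0,0,0.03,0,0,0],[0,0,0.015,0,0,0],[0,0,0.01,0,0,0],[0,0,0.004,0,0,0],[0,0,0,0,0,0],[0,0,0,0,0,0]])

```text
clock: 28.6
position: [0.5226, -0.2938, 0.0387]
tool_rot: [3.14, -0.002, -0.1]
force: [0.4, -0.5, -3.5]
finger_gap: 0.0627
grip_force: 89.1
```

Emit:
drive_tool(motion=[[0,0,0.003,0,0,0],[0,0,0.002,0,0,0],[0,0,0.001,0,0,0],[0,0,0.001,0,0,0],[0,0,0.001,0,0,0],[0,0,0,0,0,0],[0,0,0,0,0,0]])

```text
clock: 29.3
position: [0.5217, -0.2931, 0.0307]
tool_rot: [-3.141, 0.001, -0.1]
force: [-4.8, 4.0, 8.1]
finger_gap: 0.0631
grip_force: 90.8
```

Contact with the tray floor at the expected height; release and rise.

Emit:
drive_tool(motion=[[0,0,0,0,0,0],[0,0,0,0,0,0],[0,0,0,0,0,0],[0,0,0,0,0,0],[0,0,0,0,0,0],[0,0,-0.01,0,0,0],[0,0,-0.02,0,0,0],[0,0,-0.03,0,0,0],[0,0,-0.03,0,0,0],[0,0,-0.03,0,0,0],[0,0,-0.03,0,0,0],[0,0,0,0,0,0],[0,0,0,0,0,0]], fingers=100)

```text
clock: 30.6
position: [0.5221, -0.2934, 0.1806]
tool_rot: [3.14, -0.002, -0.1]
force: [0.1, -0.7, -0.4]
finger_gap: 0.0858
grip_force: 0.0
```

```bash
python3 - <<'E'
from h import *
s,c=snap('side','s5');print(s['force'],s['position'],s['finger_gap'])
E
```

```text
[ 0.06369541 -0.67351536 -0.41342744] [ 0.52208002 -0.29340505  0.18060246] 0.08578259293051305
```

View pics/s5.png

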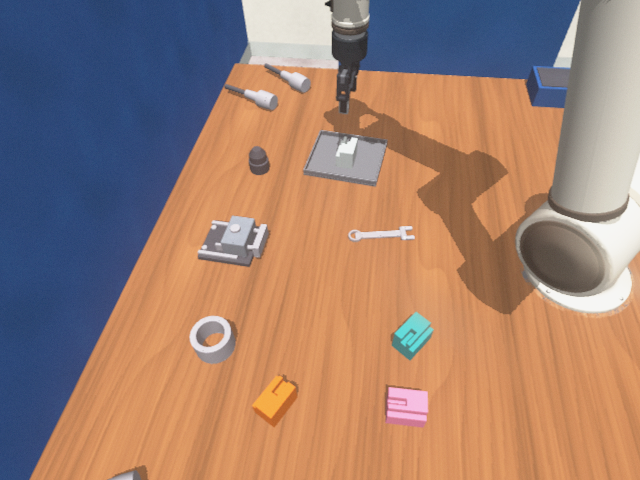

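The block stands upright in the middle of the tray at (346,153). The jig's bar is out again, and the sleeve (212,339), chuck (258,160) and wrench (381,234) are where they started.

```bash
python3 -c "
from bench import r
print(r.job_done())"
```

```text
the job is handed in; nothing more can be done
None
```

I marked the block on its slotted end and then its stepped side (bar judged home both times from the wrist force), stood it upright in the tray with the bar out and the bystanders in place, and handed the job in at about 31 s; no verdict came back.

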